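# Put the rinsed measuring caps back on the detergent jugs

### The job

The four measuring caps have been rinsed and stand mouth down on the drain tray. Put each one back on the open jug of its own colour, mouth down over the white spout until its rim sits flat on the jug's collar. Set the caps down rather than dropping them, and leave all the jugs, the closed white bleach jug too, standing where they are.

Things in the scene. Friction and masses are not known exactly. Their poses are not given: they have to be found in the camera images.
- cap_yellow: loose yellow measuring cap, a ribbed plastic cup standing mouth down on the pale grey ribbed drain tray (tray floor 5 mm above the counter, rim 12 mm): 56 mm outer diameter, 48 mm high, wall 3 mm, top 4 mm thick, 30 g. Origin: centre of its mouth (lower rim); z axis up to the closed top.
- cap_green: loose green measuring cap, a ribbed plastic cup standing mouth down on the pale grey ribbed drain tray (tray floor 5 mm above the counter, rim 12 mm): 56 mm outer diameter, 42 mm high, wall 3 mm, top 4 mm thick, 30 g. Origin: centre of its mouth (lower rim); z axis up to the closed top.
- cap_blue: loose blue measuring cap, a ribbed plastic cup standing mouth down on the pale grey ribbed drain tray (tray floor 5 mm above the counter, rim 12 mm): 53 mm outer diameter, 54 mm high, wall 3 mm, top 4 mm thick, 30 g. Origin: centre of its mouth (lower rim); z axis up to the closed top.
- cap_magenta: loose magenta measuring cap, a ribbed plastic cup standing mouth down on the pale grey ribbed drain tray (tray floor 5 mm above the counter, rim 12 mm): 54 mm outer diameter, 44 mm high, wall 3 mm, top 4 mm thick, 30 g. Origin: centre of its mouth (lower rim); z axis up to the closed top.
- jug_yellow: open yellow jug, full, not fixed, on a grey spill tray: 76 mm wide, from x = -37 to +78 mm, loop handle at +x. Origin: on its underside (4 mm above the counter), straight below the spout; z up. Flat round collar (68 mm diameter, the cap's rim rests on it) 178 mm above the origin; white spout 26 mm higher, 30 mm thick at its foot, 22 at its tip. Handle lower than collar.
- jug_green: open green jug, full, not fixed, on a grey spill tray: 76 mm wide, from x = -37 to +82 mm, loop handle at +x. Origin: on its underside (4 mm above the counter), straight below the spout; z up. Flat round collar (68 mm diameter, the cap's rim rests on it) 166 mm above the origin; white spout 26 mm higher, 30 mm thick at its foot, 22 at its tip. Handle lower than collar.
- jug_blue: open blue jug, full, not fixed, on a grey spill tray: a round waisted bottle 78 mm in diameter, no handle, white label. Origin: on its underside (4 mm above the counter), straight below the spout; z up. Flat round collar (68 mm diameter, the cap's rim rests on it) 182 mm above the origin; white spout 26 mm higher, 30 mm thick at its foot, 22 at its tip.
- jug_magenta: open magenta jug, full, not fixed, on a grey spill tray: 72 mm wide, from x = -37 to +70 mm, loop handle at +x. Origin: on its underside (4 mm above the counter), straight below the spout; z up. Flat round collar (68 mm diameter, the cap's rim rests on it) 160 mm above the origin; white spout 26 mm higher, 30 mm thick at its foot, 22 at its tip. Handle lower than collar.
- bleach: white bleach jug that is closed already (small grey cap, 42 mm in diameter, top 190 mm above its origin), 74 mm wide, from 37 mm in front of (-x) to 78 mm behind (+x) its origin, standing among the open jugs, not fixed. Origin: on its underside, straight below its cap. To be left alone.
Not all that is in view belongs to the job. Leave any black or red look-alike of the cap_yellow alone.

How it is judged:
By the outcome, as a careful person would: the job done as asked, in the order asked, and still so for the second after the job is handed in, with the robot touching nothing.
It also fails if it takes over 106 s, if anything falls off the work surface, if the arm or the gripper's body presses on something with over 40 N, if the wrist force passes 120 N, or if a joint passes its speed limit or range.

### The arm

A 6-joint arm with a two-finger parallel gripper is mounted at the origin on the work surface. World frame = base frame: x ahead of the robot, y to its left, z up, the work surface at z = 0. Lengths are in m, angles in rad, forces in N, time in s.
With the tool pointing down it reaches from about 0.375 to 0.975 m from the base axis. Payload 3.8 kg.
Tool frame: the origin (TCP) lies midway between the tips of the shut fingers; the grasp point (between the pads) lies 19 mm behind it; z points along the fingers, y is the line along which they close (so a half turn about z gives the same grasp; the last joint's range is limited). The gripper opens to 85 mm and grips with 20 to 120 N. Pads are 22 mm wide; open, the fingers measure 114 mm over their backs; the gripper's body (76 mm by 85 mm) begins 54 mm behind the grasp point. The pads swing forward as they close: fully open they stand 13 mm farther back than shut.
Start: joints at [1.143, 0.264, 1.604, -0, 1.274, -0.037], TCP at [0.257, 0.624, 0.231] pointing down, gripper open.
Joint ranges: [-2.63, 2.63], [-0.94, 2.18], [0.31, 2.57], [-1.31, 4.45], [0, 2.66], [-2.55, 2.55]. Speed limits (rad/s): [2.57, 2.57, 3.14, 3.14, 3.14, 3.14].

### API

Orientations are given as a rotation vector (axis times angle).
In Python, from workcell import status, read_camera, workorder, masks_of gives the robot as it stands.
- The arm moves only by the tool drive_tool, never from a script. Its argument "rows" is a list of rows, each a list of 7 numbers: the turn, a rotation vector about the tool's x, y, z in degrees, then the shift along the tool's x, y, z in m, then the opening, from 0 (shut) to 1 (fully open). In form: [[ax, ay, az, tx, ty, tz, claw], ...]. A call has 1 to 8 rows; each row shifts and turns the commanded pose from where the row before left it, along the tool's axes as they then stand; what a row does not reach is not made up. A row lasts 1/12 s, in which the tool goes at most 41.7 mm and 7.16 degrees, less where a joint would pass 70% of its speed; a pose out of reach is approached as far as the arm can. A call is refused whole if a number of a shift passes 0.0417 or a number of a turn 7.16, either way. A call with a gripper value outside its range is refused whole. The fingers move at their own pace and stop on an object; "force" is the grip in N (left out, the last holds). Time passes only in rows, so rows that do not move let the fingers close. It gives the time, the measured TCP pose, the force, the opening and the grip force at its end, in the units of the state.
- status.read_state(): the state, without advancing time (a new reading comes with each control period).
- read_camera(name): name is "side" or "top"; returns a dict with "color" (400x640x3 uint8, red, green, blue), "intrinsics" (3x3 intrinsics, pixels), "D" ([k1, k2, p1, p2, k3] as OpenCV has them; the pictures are not rectified), "world_from_camera" (4x4, takes a point from camera to world coordinates). Camera axes: x right, y up, looking along -z (the intrinsics and any distortion apply to the point x, -y, -z); pixel columns grow to the right and rows downward; lengths in m; the calibration is good to about 2 mm. A picture is of the moment at which its call begins. There is no depth.
- workorder.finish_job(): hands the job in; it is judged then, once.
Trained networks look in a picture, given as the dict that the camera call returned (one of the last four; its "shot" number tells which), for a name from the list of things; names that differ only in an ending like _2 or _b are one class to them, and where a whole thing is asked for, a point or a joint stands for the part that bears it (a point fixed in the world has none). Each returns a list of dicts, best first, with "score" (0 to 1); they miss things now and then, are a little off and sometimes report something else, mostly with a low value. They report only what shows in the picture. A call takes as long as a camera call. They do not tell look-alikes from the thing itself.
- masks_of(picture, name): "mask" (400x640 bool, what is visible of it) and "bbox" ([left, top, right, bottom] in pixels, round what is visible of it).
The state is a dict: "time": time; "q": joint angles; "joint_vel": joint speeds; "joint_torque": joint torques, N m; "tool_pos": TCP position; "tcp_rot": TCP orientation; "wrist_force": force on the tool from outside, world axes, zero at the start; "torque": the same for the moment, N m; "width": opening from 0.0 (shut) to 1.0 (fully open); "grip_force": force on a finger pad.
Only numpy, scipy, OpenCV 4.12 (cv2) and the standard library are available. Lean on these libraries where they do the work, as an engineer would, in place of code of your own. Each camera call takes 0.05 s, during which the arm holds its last target. There are 200 camera calls.

## Working session

There is one attempt and no reset: what is moved stays moved. The work goes in short steps, Python scripts to look and compute and a tool call to move; the robot and the scene stay as the last step left them, time stands still between calls to the robot, and variables do not carry over. Pictures are saved under pics/ and viewed, at most 14 in all, crops included, and the job is handed in when it is done.

Besides the shell and the picture viewer there is one more tool, called after ">>>" in YAML: its name, and indented under it one key for each argument. drive_tool: Moves the arm, as the interface text tells. Its arguments: {"type":"object","properties":{"rows":{"type":"array"},"force":{"type":"number"}},"required":["rows"]}

```bash
mkdir -p pics; ls
python3 - <<'E'
from workcell import status, read_camera
import cv2
for n in ("side","top"):
    p=read_camera(n); cv2.imwrite(f"pics/{n}0.png",p["color"][:,:,::-1])
    print(n,p["intrinsics"].tolist(),p["D"],p["world_from_camera"])
print(status.read_state())
E
```

```text
pics
side [[433.8743547624715, 0.0, 327.27341692104255], [0.0, 433.8743547624715, 196.43065535708743], [0.0, 0.0, 1.0]] [-0.04052424  0.          0.          0.          0.        ] [[ 0.76272366  0.3918397  -0.51450391 -0.14472536]
 [-0.64629275  0.49087901 -0.58424608 -0.63803245]
 [ 0.02362837  0.77813845  0.62764819  0.7120362 ]
 [ 0.          0.          0.          1.        ]]
top [[396.6736431543812, 0.0, 315.7486523760339], [0.0, 396.6736431543812, 194.30266090352848], [0.0, 0.0, 1.0]] [-0.04624648  0.          0.          0.          0.        ] [[-0.06587839  0.97246842 -0.22352899  0.18535755]
 [-0.99782401 -0.0635981   0.01739326 -0.0329422 ]
 [ 0.00269837  0.22418844  0.97454208  1.05889895]
 [ 0.          0.          0.          1.        ]]
{'time': 0.1, 'q': array([ 1.14307778e+00,  2.64655528e-01,  1.60519388e+00,  3.72985886e-05,
        1.27373619e+00, -3.69010373e-02]), 'joint_vel': array([-9.26447567e-05, -1.02172647e-03, -2.75414958e-03,  1.32771550e-03,
        1.74022799e-03,  1.13564166e-03]), 'joint_torque': array([-4.80596500e-04, -5.16708004e+01, -3.68586445e+01, -1.14005636e-04,
        6.30861061e-03,  1.07082232e-05]), 'tool_pos': array([0.25685937, 0.6235173 , 0.23012509]), 'tcp_rot': array([-6.09916033e-01, -3.08131416e+00,  3.03304965e-03]), 'wrist_force': array([ 0.02675958, -0.10970022, -0.52619151]), 'torque': array([ 0.01138049, -0.00782407,  0.06387507]), 'grip_force': 0.0, 'width': 1.0020977281299184}
```

View pics/side0.png

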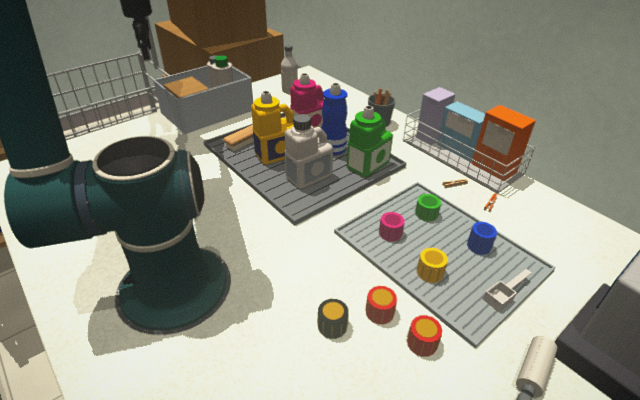

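View pics/top0.png

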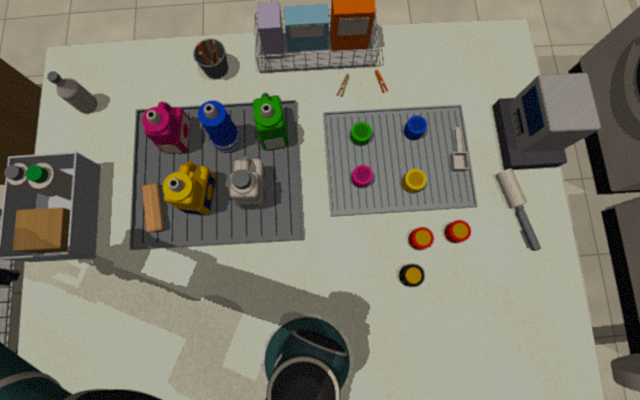

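```bash
cat > h.py <<'E'
import numpy as np, cv2
from scipy.optimize import least_squares
def proj(p,X):
    T=np.linalg.inv(p["world_from_camera"]); c=np.asarray(X).reshape(-1,3)@T[:3,:3].T+T[:3,3]
    c=c*[1,-1,-1]
    return cv2.projectPoints(c.reshape(-1,1,3),np.zeros(3),np.zeros(3),p["intrinsics"],p["D"])[0].reshape(-1,2)
def ray(p,uv,z):
    n=cv2.undistortPoints(np.float64(uv).reshape(1,1,2),p["intrinsics"],p["D"]).ravel()
    W=p["world_from_camera"]; d=W[:3,:3]@np.array([n[0],-n[1],-1]); o=W[:3,3]
    return o+d*(z-o[2])/d[2]
def bbox_cyl(p,x,y,z0,z1,r):
    a=np.linspace(0,2*np.pi,60); X=[[x+r*np.cos(t),y+r*np.sin(t),z] for z in (z0,z1) for t in a]
    u=proj(p,X); return np.r_[u.min(0),u.max(0)]
E
python3 - <<'E'
from h import *
from workcell import read_camera, masks_of
P={n:read_camera(n) for n in("side","top")}
caps=dict(yellow=(56,48),green=(56,42),blue=(53,54),magenta=(54,44))
for c,(d,h) in caps.items():
    obs={}
    for n,p in P.items():
        for m in masks_of(p,"cap_"+c)[:4]:
            b=np.array(m["bbox"],float)
            r=least_squares(lambda v:bbox_cyl(p,*v,.005,.005+h/1e3,d/2e3)-b-[0,0,0,0],ray(p,[(b[0]+b[2])/2,(b[1]+b[3])/2],.03)[:2])
            print(c,n,round(m["score"],2),b,r.x.round(4),r.fun.round(1))
for c in ("yellow","green","blue","magenta"):
    for n,p in P.items():
        for m in masks_of(p,"jug_"+c)[:2]: print("jug",c,n,round(m["score"],2),m["bbox"])
a=cv2.resize(P["top"]["color"][85:220,125:300,::-1],None,fx=3.4,fy=3.4,interpolation=cv2.INTER_CUBIC)
cv2.imwrite("pics/jt.png",a)
cv2.imwrite("pics/js.png",cv2.resize(P["side"]["color"][60:200,230:410,::-1],None,fx=4,fy=4,interpolation=cv2.INTER_CUBIC))
cv2.imwrite("pics/cs.png",cv2.resize(P["side"]["color"][180:360,310:510,::-1],None,fx=3,fy=3,interpolation=cv2.INTER_CUBIC))
E
```

```text
yellow side 0.77 [319.  298.1 347.9 337.8] [ 0.1904 -0.2844] [-1.  -0.5  0.9  0.4]
yellow side 0.72 [368.9 285.7 395.9 324.6] [ 0.2825 -0.3221] [-2.4 -0.2  2.3  0.1]
yellow side 0.67 [416.1 245.6 448.8 281. ] [ 0.4434 -0.3144] [ 1.1  0.3 -1.1 -0.2]
yellow side 0.57 [407.  312.7 439.8 357.7] [ 0.2919 -0.4166] [-1.3  1.6  1.3 -1.5]
yellow top 0.77 [411.8 224.8 435.5 252. ] [ 0.285  -0.3237] [-1.3  1.8  1.2 -1.9]
yellow top 0.69 [399.1 167.4 428.6 194.5] [ 0.4407 -0.3169] [ 2.3  1.2 -2.2 -1.2]
yellow top 0.61 [445.4 221.9 474.1 245.4] [ 0.2907 -0.4206] [ 0.6 -0.  -0.5  0. ]
yellow top 0.6 [401.4 264.  424.2 285.4] [ 0.1944 -0.2843] [-1.8 -0.7  1.7  0.7]
green side 0.59 [417.9 197.  439.  219.9] [ 0.5825 -0.1898] [-2.4 -2.6  2.3  2.2]
green top 0.84 [349.8 121.1 369.9 148.5] [ 0.5829 -0.1839] [-0.9  1.4  0.9 -1.4]
green top 0.55 [351.6 166.5 373.4 191.7] [ 0.4557 -0.1794] [-0.4  0.5  0.4 -0.6]
blue side 0.74 [468.3 220.9 497.7 258.4] [ 0.5868 -0.3432] [-0.3  2.   0.2 -1.9]
blue top 0.6 [406.  115.2 427.5 139. ] [ 0.5932 -0.343 ] [-1.2 -0.8  1.1  0.8]
blue top 0.2 [228.6 159.5 264.8 206.9] [0.463  0.1308] [  6.4  11.5  -6.7 -11.7]
magenta side 0.66 [379.  214.6 403.6 241.1] [ 0.4581 -0.1811] [-0.5 -1.7  0.5  1.5]
magenta top 0.56 [348.8 163.7 373.3 188.5] [ 0.464  -0.1762] [ 1.4  0.6 -1.3 -0.6]
jug yellow side 0.76 [252.2, 93.1, 291.8, 163.9]
jug yellow top 0.78 [162.3, 166.3, 217.5, 215.1]
jug green side 0.82 [349.3, 104.4, 393.9, 177.9]
jug green top 0.59 [254.3, 93.8, 289.9, 152.8]
jug blue side 0.82 [322.0, 83.0, 347.2, 152.3]
jug blue top 0.77 [199.4, 99.9, 243.1, 150.8]
jug blue top 0.73 [253.5, 95.7, 286.2, 151.3]
jug magenta side 0.84 [290.9, 71.7, 326.2, 126.2]
jug magenta top 0.64 [142.7, 100.0, 189.4, 152.1]
```

View pics/jt.png

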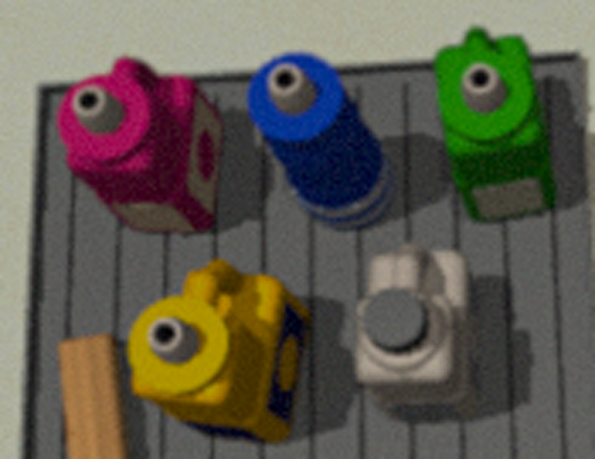

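View pics/js.png

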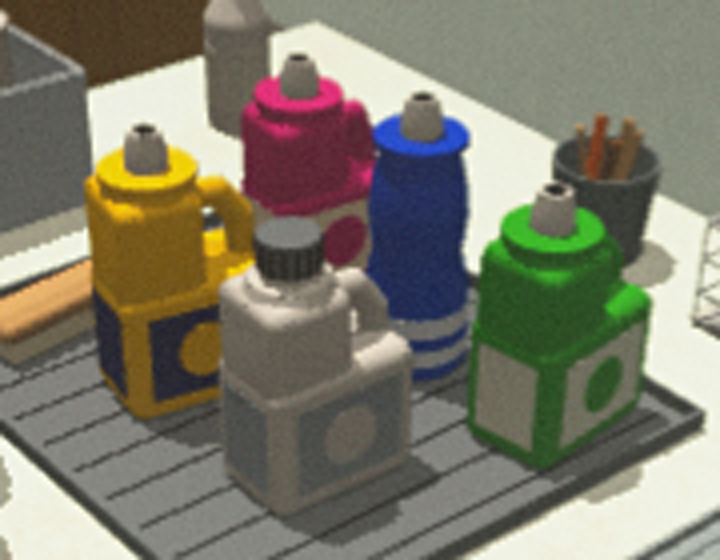

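View pics/cs.png

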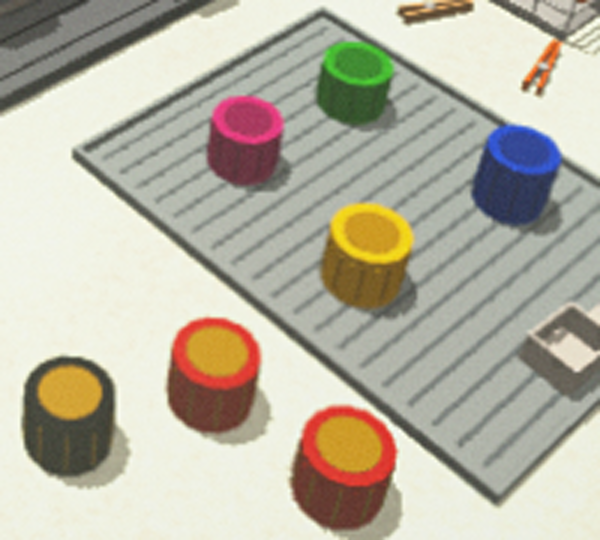

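The crops show: real yellow cap, yellow all over, at side (432,264) / top (415,180). The look-alikes are black at side (333,318) / top (411,275), red at side (381,304) / top (421,238), and red at side (425,335) / top (458,231). I choose side (432,264). The spout tips are clear in both views.

Run:
```python
from h import *
from workcell import read_camera
P={n:read_camera(n) for n in("side","top")}
caps=dict(yellow=(56,48,(20,35),(.442,-.315)),green=(56,42,(50,75),(.583,-.187)),blue=(53,54,(105,130),(.59,-.343)),magenta=(54,44,(155,176),(.461,-.179)))
for c,(d,h,hr,g) in caps.items():
    for n,p in P.items():
        hsv=cv2.cvtColor(cv2.GaussianBlur(p["color"],(3,3),0),cv2.COLOR_RGB2HSV)
        m=(hsv[...,0]>=hr[0])&(hsv[...,0]<=hr[1])&(hsv[...,1]>110)
        u=proj(p,[*g,.03])[0]; l,t=(u-24).astype(int)
        k,lab,st,ce=cv2.connectedComponentsWithStats(m[t:t+48,l:l+48].astype(np.uint8))
        i=1+st[1:,4].argmax(); x,y,w,hh=st[i,:4]; b=np.array([l+x,t+y,l+x+w,t+y+hh],float)-.5
        r=least_squares(lambda v:bbox_cyl(p,*v,.005,.005+h/1e3,d/2e3)-b,g)
        print(c,n,b,r.x.round(4),r.fun.round(1))
J=dict(yellow=(178,(173.6,183.6),(266.3,92)),green=(166,(266,108.2),(368.4,107.1)),blue=(182,(208.7,108.2),(335.6,84.3)),magenta=(160,(151,114.4),(304.6,74.8)),bleach=(164,(241,178.5),(301.5,119)))
for c,(h,t,s) in J.items():
    z=(h+30)/1e3; print(c,ray(P["top"],t,z).round(4),ray(P["side"],s,z).round(4))
```

```text
yellow side [416.5 246.5 447.5 282.5] [ 0.44   -0.3159] [ 0.2  0.5 -0.2 -0.4]
yellow top [401.5 167.5 426.5 192.5] [ 0.4433 -0.3175] [ 0.   0.2 -0.  -0.2]
green side [416.5 193.5 440.5 219.5] [ 0.5881 -0.1854] [-0.8 -0.8  0.8  0.7]
green top [350.5 120.5 371.5 144.5] [ 0.5894 -0.1878] [-0.4 -0.3  0.4  0.3]
blue side [468.5 221.5 496.5 252.5] [ 0.5938 -0.3371] [-0.8 -1.3  0.8  1.1]
blue top [403.5 114.5 426.5 139.5] [ 0.5938 -0.3382] [-0.4 -0.2  0.4  0.2]
magenta side [379.5 211.5 403.5 239.5] [ 0.4643 -0.1759] [-0.7 -0.8  0.7  0.7]
magenta top [351.5 164.5 372.5 186.5] [ 0.4655 -0.1788] [-0.4 -0.8  0.4  0.8]
yellow [0.4256 0.266  0.208 ] [0.4259 0.265  0.208 ]
green [0.5986 0.0549 0.196 ] [0.5966 0.0548 0.196 ]
blue [0.6001 0.186  0.212 ] [0.5964 0.1834 0.212 ]
magenta [0.6049 0.3298 0.19  ] [0.5997 0.3248 0.19  ]
bleach [0.4313 0.1178 0.194 ] [0.4253 0.1131 0.194 ]
```

>>> drive_tool:
  rows:
    - [0, 0, 7, 0, 0, -0.01, 1]
    - [0, 0, 7, 0, 0, -0.01, 1]
    - [0, 0, 7, 0, 0, -0.01, 1]
    - [0, 0, 7, 0, 0, 0, 1]
    - [0, 0, 7, 0, 0, 0, 1]
    - [0, 0, 7, 0, 0, 0, 1]
    - [0, 0, 7, 0, 0, 0, 1]
    - [0, 0, 7, 0, 0, 0, 1]
  force: 30

```text
time: 1.77
tool_pos: [0.2571, 0.6241, 0.2613]
tcp_rot: [-1.993, -2.429, -0.0]
wrist_force: [0.2, -0.1, -0.1]
width: 0.999
grip_force: 0.0
```

>>> drive_tool:
  rows:
    - [0, 0, 7, 0, 0, 0, 1]
    - [0, 0, 4.6, 0, 0, 0, 1]
    - [0, 0, 0, -0.02, 0.004, 0, 1]
    - [0, 0, 0, -0.04, 0.008, 0, 1]
    - [0, 0, 0, -0.04, 0.008, 0, 1]
    - [0, 0, 0, -0.04, 0.008, 0, 1]
    - [0, 0, 0, -0.04, 0.008, 0, 1]
    - [0, 0, 0, -0.04, 0.008, 0, 1]

```text
time: 2.43
tool_pos: [0.3011, 0.4023, 0.2613]
tcp_rot: [2.22, 2.222, 0.001]
wrist_force: [0.7, -0.5, -0.4]
width: 0.998
grip_force: 0.0
```

>>> drive_tool:
  rows:
    - [0, 0, 0, -0.04, 0.008, 0, 1]
    - [0, 0, 0, -0.04, 0.008, 0, 1]
    - [0, 0, 0, -0.04, 0.008, 0, 1]
    - [0, 0, 0, -0.04, 0.008, 0, 1]
    - [0, 0, 0, -0.04, 0.008, 0, 1]
    - [0, 0, 0, -0.04, 0.008, 0, 1]
    - [0, 0, 0, -0.04, 0.008, 0, 1]
    - [0, 0, 0, -0.04, 0.008, 0, 1]

```text
time: 3.1
tool_pos: [0.3651, 0.0824, 0.2618]
tcp_rot: [2.22, 2.222, 0.002]
wrist_force: [1.4, -0.4, 0.4]
width: 1.001
grip_force: 0.0
```

>>> drive_tool:
  rows:
    - [0, 0, 0, -0.04, 0.008, 0.01, 1]
    - [0, 0, 0, -0.04, 0.008, 0.01, 1]
    - [0, 0, 0, -0.04, 0.008, 0.01, 1]
    - [0, 0, 0, -0.04, 0.008, 0.01, 1]
    - [0, 0, 0, -0.04, 0.008, 0.01, 1]
    - [0, 0, 0, -0.04, 0.008, 0.01, 1]
    - [0, 0, 0, -0.04, 0, 0.02, 1]
    - [0, 0, 0, -0.04, 0, 0.02, 1]

```text
time: 3.77
tool_pos: [0.4135, -0.2312, 0.1649]
tcp_rot: [2.22, 2.219, 0.001]
wrist_force: [0.8, 0.9, 0.7]
width: 0.998
grip_force: 0.0
```

>>> drive_tool:
  rows:
    - [0, 0, 0, -0.03, 0.015, 0.02, 1]
    - [0, 0, 0, -0.03, 0.014, 0.03, 1]
    - [0, 0, 0, -0.02, 0, 0.02, 1]
    - [0, 0, 0, 0, 0, 0, 1]
    - [0, 0, 0, 0, 0, 0, 1]

```text
time: 4.18
tool_pos: [0.4397, -0.3063, 0.0949]
tcp_rot: [-2.221, -2.216, 0.001]
wrist_force: [0.1, 1.0, -0.7]
width: 0.999
grip_force: 0.0
```

>>> drive_tool:
  rows:
    - [0, 0, 0, -0.011, 0.002, 0.01, 1]
    - [0, 0, 0, 0, 0, 0.025, 1]
    - [0, 0, 0, 0, 0, 0.025, 1]
    - [0, 0, 0, 0, 0, 0.013, 1]
    - [0, 0, 0, 0, 0, 0.006, 1]
    - [0, 0, 0, 0, 0, 0, 1]
    - [0, 0, 0, 0, 0, 0, 0.4]
    - [0, 0, 0, 0, 0, 0, 0.4]
  force: 30

```text
time: 4.85
tool_pos: [0.4443, -0.318, 0.0195]
tcp_rot: [2.218, 2.22, 0.001]
wrist_force: [-0.4, 0.3, 1.4]
width: 0.746
grip_force: 0.3
```

>>> drive_tool:
  rows:
    - [0, 0, 0, 0, 0, 0, 0.3]
    - [0, 0, 0, 0, 0, 0, 0.3]
    - [0, 0, 0, 0, 0, 0, 0.3]
    - [0, 0, 0, 0, 0, 0, 0.3]

```text
time: 5.18
tool_pos: [0.4446, -0.3183, 0.0195]
tcp_rot: [2.219, 2.219, 0.002]
wrist_force: [0.3, 1.5, 5.8]
width: 0.693
grip_force: 31.8
```

>>> drive_tool:
  rows:
    - [0, 0, 0, 0, 0, -0.01, 0.3]
    - [0, 0, 0, 0, 0, -0.025, 0.3]
    - [0, 0, 0, 0, 0, -0.035, 0.3]
    - [0, 0, 0, 0, 0, -0.04, 0.3]
    - [0, 0, 0, 0, 0, -0.04, 0.3]
    - [0, 0, 0, 0.01, 0, -0.04, 0.3]
    - [0, 0, 0, 0.02, 0, -0.03, 0.3]
    - [0, 0, 0, 0.03, 0, -0.02, 0.3]

```text
time: 5.85
tool_pos: [0.4441, -0.2594, 0.2629]
tcp_rot: [2.219, 2.214, 0.001]
wrist_force: [1.9, 0.4, -0.8]
width: 0.692
grip_force: 32.5
```

>>> drive_tool:
  rows:
    - [0, 0, 0, 0.04, 0, 0, 0.3]
    - [0, 0, 0, 0.04, 0, 0, 0.3]
    - [0, 0, 0, 0.04, 0, 0, 0.3]
    - [0, 0, 0, 0.04, 0, 0, 0.3]
    - [0, 0, 0, 0.04, 0, 0, 0.3]
    - [0, 0, 0, 0.04, 0, 0, 0.3]
    - [0, 0, 0, 0.04, 0, 0, 0.3]
    - [0, 0, 0, 0.04, 0, 0, 0.3]

```text
time: 6.52
tool_pos: [0.4421, 0.0641, 0.2583]
tcp_rot: [2.221, 2.22, 0.001]
wrist_force: [1.2, 0.2, -0.6]
width: 0.693
grip_force: 32.5
```

>>> drive_tool:
  rows:
    - [0, 0, 0, 0.04, -0.003, 0, 0.3]
    - [0, 0, 0, 0.04, -0.004, 0, 0.3]
    - [0, 0, 0, 0.04, -0.004, 0, 0.3]
    - [0, 0, 0, 0.035, -0.004, 0, 0.3]
    - [0, 0, 0, 0.025, -0.003, 0, 0.3]
    - [0, 0, 0, 0.015, 0, 0, 0.3]
    - [0, 0, 0, 0, 0, 0, 0.3]
    - [0, 0, 0, 0, 0, 0, 0.3]

```text
time: 7.18
tool_pos: [0.4244, 0.2577, 0.2578]
tcp_rot: [2.219, 2.223, -0.001]
wrist_force: [-0.1, 0.4, -0.3]
width: 0.695
grip_force: 32.5
```

>>> drive_tool:
  rows:
    - [0, 0, 0, 0.007, 0.001, 0, 0.3]
    - [0, 0, 0, 0, 0, 0.01, 0.3]
    - [0, 0, 0, 0, 0, 0.02, 0.3]
    - [0, 0, 0, 0, 0, 0.016, 0.3]
    - [0, 0, 0, 0, 0, 0.008, 0.3]
    - [0, 0, 0, 0, 0, 0.004, 0.3]
    - [0, 0, 0, 0, 0, 0, 0.3]

```text
time: 7.77
tool_pos: [0.4253, 0.2636, 0.1983]
tcp_rot: [-2.222, -2.22, 0.004]
wrist_force: [0.2, -0.7, -0.4]
width: 0.698
grip_force: 32.5
```

Run:
```python
from workcell import read_camera
import cv2
a=read_camera("side");b=read_camera("top")
f=lambda p,y,x:cv2.resize(p["color"][y:y+140,x:x+110,::-1],None,fx=3.5,fy=3.5,interpolation=cv2.INTER_CUBIC)
import numpy as np
cv2.imwrite("pics/p1.png",np.hstack([f(a,50,210),f(b,110,130)]))
```

```text
(no output)
```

View pics/p1.png

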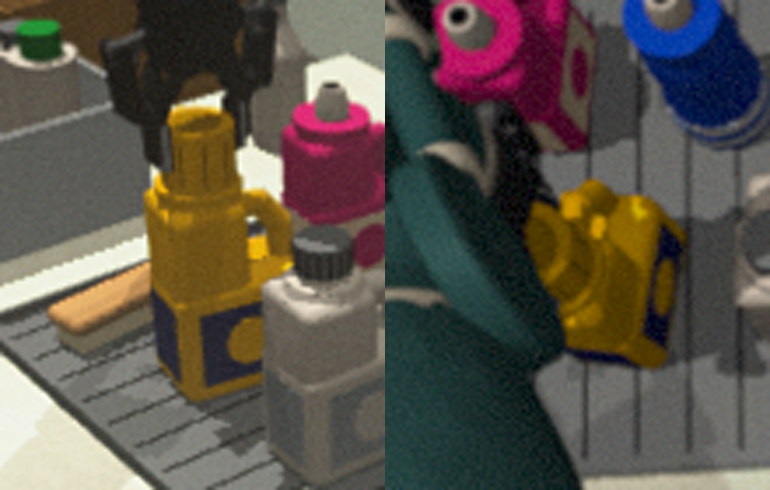

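The side picture shows the cap centred over the yellow jug, just above or at its collar (crop 200,185), in line with the jug. I lower the last millimetres gently.

>>> drive_tool:
  rows:
    - [0, 0, 0, 0, 0, 0.001, 0.3]
    - [0, 0, 0, 0, 0, 0, 0.3]

```text
time: 8.03
tool_pos: [0.4265, 0.2648, 0.1995]
tcp_rot: [2.221, 2.221, 0.003]
wrist_force: [-0.1, 0.1, -1.0]
width: 0.691
grip_force: 32.5
```

>>> drive_tool:
  rows:
    - [0, 0, 0, 0, 0, 0.001, 0.3]
    - [0, 0, 0, 0, 0, 0, 0.3]

```text
time: 8.2
tool_pos: [0.426, 0.2647, 0.1979]
tcp_rot: [2.221, 2.222, 0.001]
wrist_force: [-0.6, -0.6, -0.3]
width: 0.694
grip_force: 32.5
```

>>> drive_tool:
  rows:
    - [0, 0, 0, 0, 0, 0.0015, 0.3]
    - [0, 0, 0, 0, 0, 0, 0.3]

```text
time: 8.37
tool_pos: [0.4262, 0.2648, 0.1967]
tcp_rot: [2.221, 2.222, 0.002]
wrist_force: [-0.7, -0.3, 3.5]
width: 0.691
grip_force: 32.8
```

>>> drive_tool:
  rows:
    - [0, 0, 0, 0, 0, 0.001, 0.3]
    - [0, 0, 0, 0, 0, 0, 0.3]

```text
time: 8.53
tool_pos: [0.4263, 0.2649, 0.1965]
tcp_rot: [2.221, 2.222, 0.002]
wrist_force: [-2.2, -0.8, 7.2]
width: 0.697
grip_force: 33.2
```

>>> drive_tool:
  rows:
    - [0, 0, 0, 0, 0, 0, 0.8]
    - [0, 0, 0, 0, 0, 0, 1]
    - [0, 0, 0, 0, 0, 0, 1]
    - [0, 0, 0, 0, 0, 0, 1]
    - [0, 0, 0, 0, 0, -0.005, 1]
    - [0, 0, 0, 0, 0, -0.015, 1]
    - [0, 0, 0, 0, 0, -0.03, 1]
    - [0, 0, 0, 0, 0, -0.03, 1]

```text
time: 9.2
tool_pos: [0.4248, 0.2639, 0.2745]
tcp_rot: [-2.221, -2.221, 0.006]
wrist_force: [0.7, 0.4, -1.0]
width: 0.998
grip_force: 0.0
```

>>> drive_tool:
  rows:
    - [0, 0, 0, -0.03, 0, 0, 1]
    - [0, 0, 0, -0.04, 0, 0, 1]
    - [0, 0, 0, -0.04, 0, 0, 1]
    - [0, 0, 0, -0.04, 0.005, 0, 1]
    - [0, 0, 0, -0.04, 0.005, 0, 1]
    - [0, 0, 0, -0.04, 0.005, 0, 1]
    - [0, 0, 0, -0.04, 0.01, 0, 1]
    - [0, 0, 0, -0.04, 0.01, 0.01, 1]

```text
time: 9.87
tool_pos: [0.4619, -0.047, 0.2678]
tcp_rot: [2.218, 2.219, 0.005]
wrist_force: [-0.0, 0.4, -0.2]
width: 1.0
grip_force: 0.0
```

>>> drive_tool:
  rows:
    - [0, 0, 0, -0.04, 0.005, 0.03, 1]
    - [0, 0, 0, -0.04, 0, 0.04, 1]
    - [0, 0, 0, -0.03, 0, 0.04, 1]
    - [0, 0, 0, -0.02, 0, 0.03, 1]
    - [0, 0, 0, 0, 0, 0.02, 1]
    - [0, 0, 0, 0, 0, 0, 1]
    - [0, 0, 0, 0, 0, 0, 1]

```text
time: 10.45
tool_pos: [0.4638, -0.1522, 0.1266]
tcp_rot: [-2.22, -2.218, 0.002]
wrist_force: [-1.4, 0.6, -0.1]
width: 0.999
grip_force: 0.0
```

Run:
```python
from workcell import read_camera
import cv2
a=read_camera("side")
cv2.imwrite("pics/p2.png",cv2.resize(a["color"][60:290,210:530,::-1],None,fx=2.4,fy=2.4,interpolation=cv2.INTER_CUBIC))
```

```text
(no output)
```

View pics/p2.png

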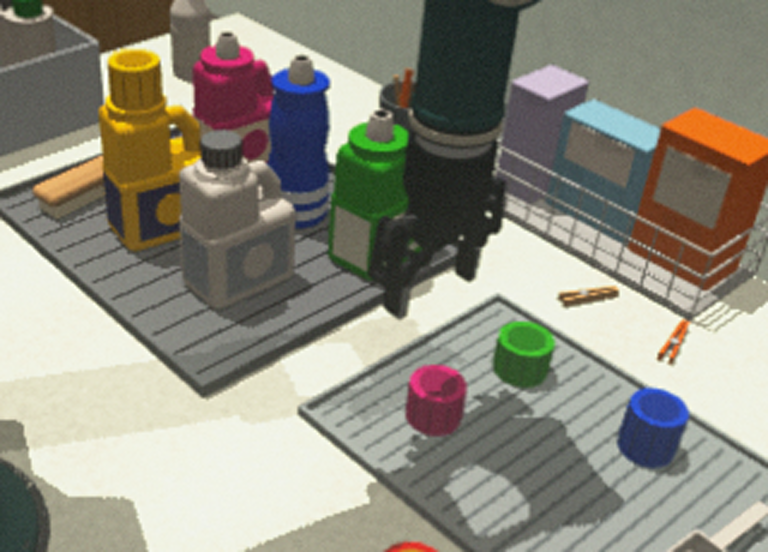

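The picture shows the yellow cap seated on its jug (135,80). All the jugs stand as before, and the magenta cap is at (436,400), the next target.

>>> drive_tool:
  rows:
    - [0, 0, 0, -0.025, 0.001, 0.01, 1]
    - [0, 0, 0, 0, 0, 0.03, 1]
    - [0, 0, 0, 0, 0, 0.035, 1]
    - [0, 0, 0, 0, 0, 0.025, 1]
    - [0, 0, 0, 0, 0, 0.01, 1]
    - [0, 0, 0, 0, 0, 0.004, 1]
    - [0, 0, 0, 0, 0, 0, 1]
    - [0, 0, 0, 0, 0, 0, 1]

```text
time: 11.17
tool_pos: [0.468, -0.1778, 0.0156]
tcp_rot: [2.218, 2.22, 0.002]
wrist_force: [-1.0, -0.2, 0.7]
width: 0.997
grip_force: 0.0
```

>>> drive_tool:
  rows:
    - [0, 0, 0, 0, 0, 0, 0.4]
    - [0, 0, 0, 0, 0, 0, 0.3]
    - [0, 0, 0, 0, 0, 0, 0.3]
    - [0, 0, 0, 0, 0, 0, 0.3]
    - [0, 0, 0, 0, 0, 0, 0.3]
    - [0, 0, 0, 0, 0, 0, 0.3]
    - [0, 0, 0, 0, 0, 0, 0.3]

```text
time: 11.75
tool_pos: [0.4672, -0.178, 0.0149]
tcp_rot: [2.22, 2.22, 0.002]
wrist_force: [0.0, 0.9, 6.9]
width: 0.635
grip_force: 31.5
```

>>> drive_tool:
  rows:
    - [0, 0, 0, 0, 0, -0.01, 0.3]
    - [0, 0, 0, 0, 0, -0.025, 0.3]
    - [0, 0, 0, 0, 0, -0.035, 0.3]
    - [0, 0, 0, 0, 0, -0.04, 0.3]
    - [0, 0, 0, 0, 0, -0.04, 0.3]
    - [0, 0, 0, 0.01, 0, -0.04, 0.3]
    - [0, 0, 0, 0.02, 0, -0.035, 0.3]
    - [0, 0, 0, 0.03, 0, -0.025, 0.3]

```text
time: 12.42
tool_pos: [0.4668, -0.1186, 0.2683]
tcp_rot: [2.221, 2.215, 0.003]
wrist_force: [1.9, -0.6, -0.0]
width: 0.631
grip_force: 31.6
```

>>> drive_tool:
  rows:
    - [0, 0, 0, 0.04, 0.012, 0, 0.3]
    - [0, 0, 0, 0.04, 0.012, 0, 0.3]
    - [0, 0, 0, 0.04, 0.012, 0, 0.3]
    - [0, 0, 0, 0.04, 0.012, 0, 0.3]
    - [0, 0, 0, 0.04, 0.012, 0, 0.3]
    - [0, 0, 0, 0.04, 0.012, 0, 0.3]
    - [0, 0, 0, 0.04, 0.012, 0, 0.3]
    - [0, 0, 0, 0.04, 0.012, 0, 0.3]

```text
time: 13.08
tool_pos: [0.5613, 0.2039, 0.264]
tcp_rot: [2.221, 2.222, -0.0]
wrist_force: [0.8, -0.9, -0.9]
width: 0.63
grip_force: 31.6
```

>>> drive_tool:
  rows:
    - [0, 0, 0, 0.04, 0.012, 0, 0.3]
    - [0, 0, 0, 0.04, 0.012, 0, 0.3]
    - [0, 0, 0, 0.03, 0.01, 0, 0.3]
    - [0, 0, 0, 0.015, 0.005, 0, 0.3]
    - [0, 0, 0, 0, 0, 0, 0.3]
    - [0, 0, 0, 0, 0, 0, 0.3]
    - [0, 0, 0, 0, 0, 0, 0.3]

```text
time: 13.67
tool_pos: [0.6, 0.3257, 0.2634]
tcp_rot: [2.221, 2.221, -0.002]
wrist_force: [-0.4, -0.1, -0.7]
width: 0.634
grip_force: 31.6
```

>>> drive_tool:
  rows:
    - [0, 0, 0, 0.001, 0.002, 0.01, 0.3]
    - [0, 0, 0, 0, 0, 0.025, 0.3]
    - [0, 0, 0, 0, 0, 0.025, 0.3]
    - [0, 0, 0, 0, 0, 0.015, 0.3]
    - [0, 0, 0, 0, 0, 0.008, 0.3]
    - [0, 0, 0, 0, 0, 0.003, 0.3]
    - [0, 0, 0, 0, 0, 0, 0.3]
    - [0, 0, 0, 0, 0, 0, 0.3]

```text
time: 14.33
tool_pos: [0.6033, 0.3275, 0.1787]
tcp_rot: [2.222, 2.22, 0.003]
wrist_force: [-0.0, 0.2, 0.4]
width: 0.636
grip_force: 31.6
```

>>> drive_tool:
  rows:
    - [0, 0, 0, 0, 0, 0.001, 0.3]
    - [0, 0, 0, 0, 0, 0, 0.3]

```text
time: 14.5
tool_pos: [0.6034, 0.3281, 0.1781]
tcp_rot: [2.221, 2.221, 0.004]
wrist_force: [-0.3, -0.1, -0.0]
width: 0.638
grip_force: 31.6
```

Run:
```python
from workcell import read_camera
import cv2
a=read_camera("side")
cv2.imwrite("pics/p3.png",cv2.resize(a["color"][40:170,230:400,::-1],None,fx=3.5,fy=3.5,interpolation=cv2.INTER_CUBIC))
```

```text
(no output)
```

View pics/p3.png

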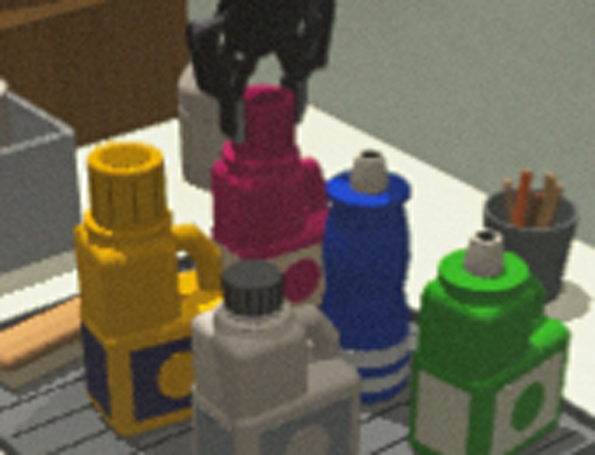

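Run:
```python
from h import *
from workcell import read_camera
P={n:read_camera(n) for n in("side","top")}
for n,p in P.items():
    print(n,proj(p,[[.6034,.3285,.19],[.6034,.3285,.164],[.6034,.3285,.212]]).round(1).tolist())
    print(bbox_cyl(p,.6034,.3285,.168,.212,.027).round(1), bbox_cyl(p,.602,.327,.162,.164,.034).round(1))
p=P["side"]; c=p["color"]; hsv=cv2.cvtColor(c,cv2.COLOR_RGB2HSV)
for v in range(60,110,2):
    x=np.where((hsv[v,280:340,0]>155)&(hsv[v,280:340,0]<178)&(hsv[v,280:340,1]>110))[0]+280
    if len(x): print(v,x.min(),x.max(),(x.min()+x.max())/2)
```

```text
side [[304.8, 74.1], [304.9, 82.3], [304.7, 66.9]]
[295.5  63.4 314.   84.9] [293.4  77.9 316.2  88.2]
top [[151.5, 114.9], [155.7, 119.4], [147.8, 111.0]]
[136.3 100.3 166.1 129.1] [142.5 107.  170.4 133.2]
64 300 305 302.5
66 299 313 306.0
68 300 313 306.5
70 300 313 306.5
72 300 313 306.5
74 300 313 306.5
76 300 312 306.0
78 300 312 306.0
80 295 313 304.0
82 294 314 304.0
84 293 314 303.5
86 291 319 305.0
88 290 320 305.0
90 291 321 306.0
92 290 322 306.0
94 291 322 306.5
96 291 322 306.5
98 291 322 306.5
100 292 323 307.5
102 291 322 306.5
104 292 322 307.0
106 291 321 306.0
108 292 321 306.5
```

The cap (right edge 313 px) is concentric with the collar (293–314 px) to about 1 px, since the finger hides the cap's left edge. I lower it.

>>> drive_tool:
  rows:
    - [0, 0, 0, 0, 0, 0.002, 0.3]
    - [0, 0, 0, 0, 0, 0, 0.3]

```text
time: 14.82
tool_pos: [0.6025, 0.3278, 0.1744]
tcp_rot: [2.221, 2.222, -0.0]
wrist_force: [0.3, -0.5, 0.3]
width: 0.636
grip_force: 31.6
```

>>> drive_tool:
  rows:
    - [0, 0, 0, 0, 0, 0.0015, 0.3]
    - [0, 0, 0, 0, 0, 0, 0.3]

```text
time: 14.98
tool_pos: [0.6026, 0.3279, 0.1741]
tcp_rot: [2.221, 2.222, 0.001]
wrist_force: [-1.3, -0.1, 4.0]
width: 0.633
grip_force: 32.0
```

>>> drive_tool:
  rows:
    - [0, 0, 0, 0, 0, 0.0005, 0.3]
    - [0, 0, 0, 0, 0, 0, 1]
    - [0, 0, 0, 0, 0, 0, 1]
    - [0, 0, 0, 0, 0, 0, 1]
    - [0, 0, 0, 0, 0, -0.005, 1]
    - [0, 0, 0, 0, 0, -0.015, 1]
    - [0, 0, 0, 0, 0, -0.03, 1]
    - [0, 0, 0, 0, 0, -0.04, 1]

```text
time: 15.65
tool_pos: [0.6003, 0.3266, 0.2588]
tcp_rot: [-2.219, -2.22, 0.013]
wrist_force: [1.3, 0.1, -0.4]
width: 0.996
grip_force: 0.0
```

>>> drive_tool:
  rows:
    - [0, 0, 0, -0.03, 0, -0.005, 1]
    - [0, 0, 0, -0.04, 0, 0, 1]
    - [0, 0, 0, -0.04, 0, 0, 1]
    - [0, 0, 0, -0.04, 0, 0, 1]
    - [0, 0, 0, -0.04, 0, 0, 1]
    - [0, 0, 0, -0.04, 0, 0, 1]
    - [0, 0, 0, -0.04, 0, 0, 1]
    - [0, 0, 0, -0.04, 0, 0, 1]

```text
time: 16.32
tool_pos: [0.6023, 0.0159, 0.2679]
tcp_rot: [2.221, 2.222, 0.001]
wrist_force: [0.1, -0.5, 0.6]
width: 0.998
grip_force: 0.0
```

>>> drive_tool:
  rows:
    - [0, 0, 0, -0.04, 0, 0, 1]
    - [0, 0, 0, -0.04, 0, 0, 1]
    - [0, 0, 0, -0.04, 0, 0, 1]
    - [0, 0, 0, -0.04, 0, 0.01, 1]
    - [0, 0, 0, -0.04, 0, 0.02, 1]
    - [0, 0, 0, -0.04, 0, 0.03, 1]
    - [0, 0, 0, -0.04, 0, 0.03, 1]
    - [0, 0, 0, -0.03, -0.005, 0.03, 1]

```text
time: 16.98
tool_pos: [0.5989, -0.2783, 0.1603]
tcp_rot: [2.219, 2.218, 0.002]
wrist_force: [0.1, 0.3, 1.4]
width: 0.997
grip_force: 0.0
```

>>> drive_tool:
  rows:
    - [0, 0, 0, -0.02, 0, 0.02, 1]
    - [0, 0, 0, 0, 0, 0, 1]
    - [0, 0, 0, 0, 0, 0, 1]
    - [0, 0, 0, 0, 0, 0, 1]

```text
time: 17.32
tool_pos: [0.5983, -0.2953, 0.1403]
tcp_rot: [2.221, 2.221, 0.001]
wrist_force: [0.1, -0.2, 0.1]
width: 0.999
grip_force: 0.0
```

>>> drive_tool:
  rows:
    - [0, 0, 0, -0.025, -0.004, 0.01, 1]
    - [0, 0, 0, -0.018, 0, 0.02, 1]
    - [0, 0, 0, 0, 0, 0.03, 1]
    - [0, 0, 0, 0, 0, 0.03, 1]
    - [0, 0, 0, 0, 0, 0.02, 1]
    - [0, 0, 0, 0, 0, 0.01, 1]
    - [0, 0, 0, 0, 0, 0, 1]
    - [0, 0, 0, 0, 0, 0, 1]

```text
time: 17.98
tool_pos: [0.5951, -0.338, 0.0212]
tcp_rot: [2.219, 2.222, 0.001]
wrist_force: [0.0, 0.1, 0.7]
width: 0.996
grip_force: 0.0
```

>>> drive_tool:
  rows:
    - [0, 0, 0, 0, 0, 0, 0.4]
    - [0, 0, 0, 0, 0, 0, 0.3]
    - [0, 0, 0, 0, 0, 0, 0.3]
    - [0, 0, 0, 0, 0, 0, 0.3]
    - [0, 0, 0, 0, 0, 0, 0.3]
    - [0, 0, 0, 0, 0, 0, 0.3]
    - [0, 0, 0, 0, 0, 0, 0.3]

```text
time: 18.57
tool_pos: [0.5957, -0.3393, 0.0222]
tcp_rot: [2.219, 2.218, 0.002]
wrist_force: [1.2, 1.0, 6.4]
width: 0.653
grip_force: 31.1
```

>>> drive_tool:
  rows:
    - [0, 0, 0, 0, 0, -0.01, 0.3]
    - [0, 0, 0, 0, 0, -0.025, 0.3]
    - [0, 0, 0, 0, 0, -0.04, 0.3]
    - [0, 0, 0, 0, 0, -0.04, 0.3]
    - [0, 0, 0, 0, 0, -0.04, 0.3]
    - [0, 0, 0, 0.01, 0, -0.04, 0.3]
    - [0, 0, 0, 0.02, 0, -0.04, 0.3]
    - [0, 0, 0, 0.03, 0, -0.025, 0.3]

```text
time: 19.23
tool_pos: [0.5944, -0.2821, 0.2825]
tcp_rot: [2.22, 2.214, 0.001]
wrist_force: [1.6, 0.0, 0.0]
width: 0.65
grip_force: 32.0
```

>>> drive_tool:
  rows:
    - [0, 0, 0, 0.04, 0, 0, 0.3]
    - [0, 0, 0, 0.04, 0, 0, 0.3]
    - [0, 0, 0, 0.04, 0, 0, 0.3]
    - [0, 0, 0, 0.04, 0, 0, 0.3]
    - [0, 0, 0, 0.04, 0, 0, 0.3]
    - [0, 0, 0, 0.04, 0, 0, 0.3]
    - [0, 0, 0, 0.04, 0, 0, 0.3]
    - [0, 0, 0, 0.04, 0, 0, 0.3]

```text
time: 19.9
tool_pos: [0.5929, 0.0418, 0.2774]
tcp_rot: [2.221, 2.221, -0.0]
wrist_force: [0.6, -0.5, -0.9]
width: 0.65
grip_force: 32.0
```

>>> drive_tool:
  rows:
    - [0, 0, 0, 0.04, 0.001, 0, 0.3]
    - [0, 0, 0, 0.04, 0.001, 0, 0.3]
    - [0, 0, 0, 0.03, 0, 0, 0.3]
    - [0, 0, 0, 0.02, 0, 0, 0.3]
    - [0, 0, 0, 0, 0, 0, 0.3]
    - [0, 0, 0, 0, 0, 0, 0.3]
    - [0, 0, 0, 0, 0, 0, 0.3]

```text
time: 20.48
tool_pos: [0.5955, 0.1695, 0.277]
tcp_rot: [2.221, 2.221, -0.001]
wrist_force: [-0.0, -0.4, -0.0]
width: 0.648
grip_force: 32.0
```

>>> drive_tool:
  rows:
    - [0, 0, 0, 0.015, 0.002, 0, 0.3]
    - [0, 0, 0, 0, 0, 0.01, 0.3]
    - [0, 0, 0, 0, 0, 0.025, 0.3]
    - [0, 0, 0, 0, 0, 0.02, 0.3]
    - [0, 0, 0, 0, 0, 0.01, 0.3]
    - [0, 0, 0, 0, 0, 0.005, 0.3]
    - [0, 0, 0, 0, 0, 0, 0.3]
    - [0, 0, 0, 0, 0, 0, 0.3]

```text
time: 21.15
tool_pos: [0.5981, 0.1849, 0.2074]
tcp_rot: [2.222, 2.221, 0.001]
wrist_force: [-0.4, -0.0, 0.4]
width: 0.649
grip_force: 31.9
```

Run:
```python
from h import *
from workcell import read_camera
p=read_camera("side"); c=p["color"]
cv2.imwrite("pics/p4.png",cv2.resize(c[30:170,270:400,::-1],None,fx=4,fy=4,interpolation=cv2.INTER_CUBIC))
```

```text
(no output)
```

View pics/p4.png

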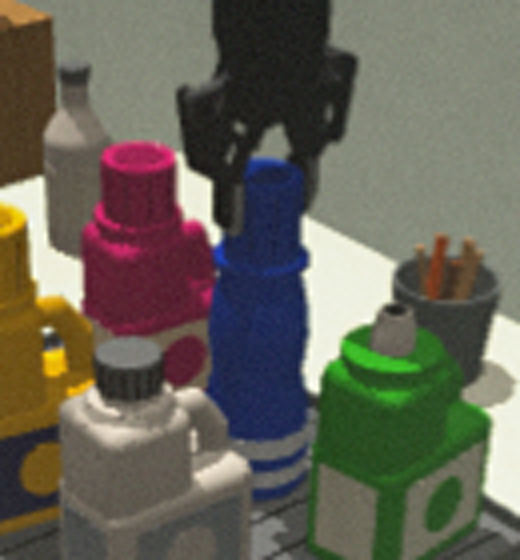

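The magenta cap is seated at (140,185). The blue cap (270,210) is over its collar (261,255). I lower it.

>>> drive_tool:
  rows:
    - [0, 0, 0, 0, 0, 0.003, 0.3]
    - [0, 0, 0, 0, 0, 0, 0.3]

```text
time: 21.37
tool_pos: [0.5983, 0.1853, 0.2048]
tcp_rot: [2.221, 2.221, 0.002]
wrist_force: [-0.3, 0.1, -0.7]
width: 0.65
grip_force: 31.9
```

>>> drive_tool:
  rows:
    - [0, 0, 0, 0, 0, 0.0015, 0.3]
    - [0, 0, 0, 0, 0, 0, 0.3]

```text
time: 21.53
tool_pos: [0.5983, 0.1853, 0.2034]
tcp_rot: [2.221, 2.221, 0.002]
wrist_force: [0.1, 1.0, 1.3]
width: 0.65
grip_force: 32.2
```

>>> drive_tool:
  rows:
    - [0, 0, 0, 0, 0, 0.001, 0.3]
    - [0, 0, 0, 0, 0, 0, 0.3]

```text
time: 21.7
tool_pos: [0.5984, 0.1854, 0.2032]
tcp_rot: [2.22, 2.221, 0.003]
wrist_force: [-1.1, -0.2, 6.6]
width: 0.646
grip_force: 32.5
```

>>> drive_tool:
  rows:
    - [0, 0, 0, 0, 0, 0, 1]
    - [0, 0, 0, 0, 0, 0, 1]
    - [0, 0, 0, 0, 0, 0, 1]
    - [0, 0, 0, 0, 0, 0, 1]
    - [0, 0, 0, 0, 0, -0.005, 1]
    - [0, 0, 0, 0, 0, -0.015, 1]
    - [0, 0, 0, 0, 0, -0.03, 1]
    - [0, 0, 0, 0, 0, -0.03, 1]

```text
time: 22.37
tool_pos: [0.5965, 0.1849, 0.2805]
tcp_rot: [-2.22, -2.22, 0.006]
wrist_force: [-0.4, 0.6, 0.7]
width: 1.0
grip_force: 0.0
```

>>> drive_tool:
  rows:
    - [0, 0, 0, -0.02, 0, -0.005, 1]
    - [0, 0, 0, -0.04, 0, 0, 1]
    - [0, 0, 0, -0.04, -0.002, 0, 1]
    - [0, 0, 0, -0.04, -0.002, 0, 1]
    - [0, 0, 0, -0.04, -0.002, 0, 1]
    - [0, 0, 0, -0.04, -0.002, 0, 1]
    - [0, 0, 0, -0.04, 0, 0.03, 1]
    - [0, 0, 0, -0.04, 0, 0.04, 1]

```text
time: 23.03
tool_pos: [0.5918, -0.1006, 0.2354]
tcp_rot: [2.218, 2.215, 0.006]
wrist_force: [0.9, 0.6, -0.4]
width: 1.0
grip_force: 0.0
```

>>> drive_tool:
  rows:
    - [0, 0, 0, -0.03, 0, 0.04, 1]
    - [0, 0, 0, -0.02, 0, 0.03, 1]
    - [0, 0, 0, 0, 0, 0.01, 1]
    - [0, 0, 0, 0, 0, 0, 1]
    - [0, 0, 0, 0, 0, 0, 1]
    - [0, 0, 0, 0, 0, 0, 1]

```text
time: 23.53
tool_pos: [0.5912, -0.142, 0.1607]
tcp_rot: [2.218, 2.221, 0.003]
wrist_force: [0.3, 0.6, 0.1]
width: 1.001
grip_force: 0.0
```

>>> drive_tool:
  rows:
    - [0, 0, 0, -0.025, -0.002, 0.02, 1]
    - [0, 0, 0, -0.0195, 0, 0.035, 1]
    - [0, 0, 0, 0, 0, 0.04, 1]
    - [0, 0, 0, 0, 0, 0.03, 1]
    - [0, 0, 0, 0, 0, 0.015, 1]
    - [0, 0, 0, 0, 0, 0.007, 1]
    - [0, 0, 0, 0, 0, 0, 1]
    - [0, 0, 0, 0, 0, 0, 1]

```text
time: 24.2
tool_pos: [0.5898, -0.187, 0.0137]
tcp_rot: [2.218, 2.221, 0.002]
wrist_force: [-0.8, 0.2, 0.0]
width: 0.999
grip_force: 0.0
```

>>> drive_tool:
  rows:
    - [0, 0, 0, 0, 0, 0, 0.4]
    - [0, 0, 0, 0, 0, 0, 0.3]
    - [0, 0, 0, 0, 0, 0, 0.3]
    - [0, 0, 0, 0, 0, 0, 0.3]
    - [0, 0, 0, 0, 0, 0, 0.3]
    - [0, 0, 0, 0, 0, 0, 0.3]
    - [0, 0, 0, 0, 0, 0, 0.3]

```text
time: 24.78
tool_pos: [0.5898, -0.1876, 0.0141]
tcp_rot: [2.219, 2.219, 0.003]
wrist_force: [-0.5, 1.1, 7.0]
width: 0.687
grip_force: 31.2
```

>>> drive_tool:
  rows:
    - [0, 0, 0, 0, 0, -0.01, 0.3]
    - [0, 0, 0, 0, 0, -0.025, 0.3]
    - [0, 0, 0, 0, 0, -0.035, 0.3]
    - [0, 0, 0, 0, 0, -0.04, 0.3]
    - [0, 0, 0, 0, 0, -0.04, 0.3]
    - [0, 0, 0, 0.01, 0, -0.04, 0.3]
    - [0, 0, 0, 0.02, 0, -0.03, 0.3]
    - [0, 0, 0, 0.03, 0, -0.02, 0.3]

```text
time: 25.45
tool_pos: [0.5892, -0.1289, 0.2575]
tcp_rot: [2.22, 2.213, 0.004]
wrist_force: [0.1, -0.2, -0.4]
width: 0.687
grip_force: 32.4
```

>>> drive_tool:
  rows:
    - [0, 0, 0, 0.04, 0.002, 0, 0.3]
    - [0, 0, 0, 0.04, 0.002, 0, 0.3]
    - [0, 0, 0, 0.04, 0.002, 0, 0.3]
    - [0, 0, 0, 0.03, 0.002, 0, 0.3]
    - [0, 0, 0, 0.02, 0, 0, 0.3]
    - [0, 0, 0, 0.01, 0, 0, 0.3]
    - [0, 0, 0, 0, 0, 0, 0.3]
    - [0, 0, 0, 0, 0, 0, 0.3]

```text
time: 26.12
tool_pos: [0.5955, 0.0525, 0.2518]
tcp_rot: [2.22, 2.222, -0.001]
wrist_force: [-0.1, -0.7, -0.7]
width: 0.688
grip_force: 32.4
```

>>> drive_tool:
  rows:
    - [0, 0, 0, 0.002, 0.002, 0, 0.3]
    - [0, 0, 0, 0, 0, 0.01, 0.3]
    - [0, 0, 0, 0, 0, 0.025, 0.3]
    - [0, 0, 0, 0, 0, 0.02, 0.3]
    - [0, 0, 0, 0, 0, 0.01, 0.3]
    - [0, 0, 0, 0, 0, 0.005, 0.3]
    - [0, 0, 0, 0, 0, 0, 0.3]
    - [0, 0, 0, 0, 0, 0, 0.3]

```text
time: 26.78
tool_pos: [0.5982, 0.0543, 0.1819]
tcp_rot: [2.222, 2.22, 0.001]
wrist_force: [0.4, -1.0, 0.1]
width: 0.688
grip_force: 32.4
```

>>> drive_tool:
  rows:
    - [0, 0, 0, 0, 0, 0.002, 0.3]
    - [0, 0, 0, 0, 0, 0, 0.3]

```text
time: 26.95
tool_pos: [0.5984, 0.0548, 0.1803]
tcp_rot: [2.221, 2.221, 0.002]
wrist_force: [-0.2, -0.3, 0.0]
width: 0.689
grip_force: 32.4
```

>>> drive_tool:
  rows:
    - [0, 0, 0, 0, 0, 0.001, 0.3]
    - [0, 0, 0, 0, 0, 0, 0.3]

```text
time: 27.12
tool_pos: [0.5983, 0.0549, 0.1794]
tcp_rot: [2.22, 2.221, 0.002]
wrist_force: [0.1, -0.6, 0.9]
width: 0.691
grip_force: 32.6
```

>>> drive_tool:
  rows:
    - [0, 0, 0, 0, 0, 0.001, 0.3]
    - [0, 0, 0, 0, 0, 0, 0.3]

```text
time: 27.28
tool_pos: [0.5984, 0.0549, 0.1791]
tcp_rot: [2.22, 2.221, 0.002]
wrist_force: [-1.4, -0.4, 5.3]
width: 0.693
grip_force: 32.9
```

>>> drive_tool:
  rows:
    - [0, 0, 0, 0, 0, 0, 1]
    - [0, 0, 0, 0, 0, 0, 1]
    - [0, 0, 0, 0, 0, 0, 1]
    - [0, 0, 0, 0, 0, 0, 1]
    - [0, 0, 0, 0, 0, -0.005, 1]
    - [0, 0, 0, 0, 0, -0.015, 1]
    - [0, 0, 0, 0, 0, -0.03, 1]
    - [0, 0, 0, 0, 0, -0.04, 1]

```text
time: 27.95
tool_pos: [0.5951, 0.0547, 0.2646]
tcp_rot: [-2.217, -2.218, 0.009]
wrist_force: [0.7, -0.0, -0.9]
width: 1.006
grip_force: 0.0
```

>>> drive_tool:
  rows:
    - [0, 0, 0, -0.03, 0, 0, 1]
    - [0, 0, 0, -0.04, 0, 0, 1]
    - [0, 0, 0, -0.04, 0, 0, 1]
    - [0, 0, 0, -0.04, 0, 0, 1]
    - [0, 0, 0, -0.04, 0, 0, 1]
    - [0, 0, 0, -0.04, 0, 0, 1]
    - [0, 0, 0, -0.02, 0, 0, 1]
    - [0, 0, 0, 0, 0, 0, 1]

```text
time: 28.62
tool_pos: [0.5973, -0.1999, 0.2676]
tcp_rot: [2.225, 2.215, -0.002]
wrist_force: [0.4, -0.2, -1.0]
width: 1.0
grip_force: 0.0
```

Run:
```python
from h import *
from workcell import read_camera
a=read_camera("side"); b=read_camera("top")
f=lambda p,y,x:cv2.resize(p["color"][y:y+150,x:x+180,::-1],None,fx=2.2,fy=2.2,interpolation=cv2.INTER_CUBIC)
cv2.imwrite("pics/p5.png",np.hstack([f(a,55,230),f(b,85,125)]))
```

```text
(no output)
```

View pics/p5.png

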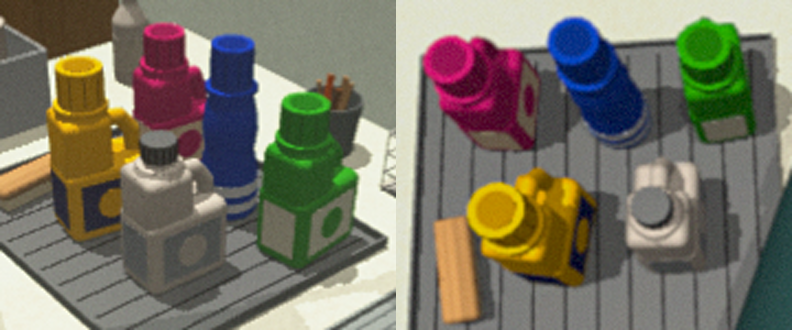

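All four caps sit upright and flat on their own jugs: yellow (80,80), magenta (165,48), blue (232,60) and green (306,118). The jugs and the bleach have not moved.

```bash
python3 -c "
from workcell import workorder
print(workorder.finish_job())"
```

```text
the job is handed in; nothing more can be done
None
```

All four caps are set down flat on the collars of their own-colour jugs, the jugs and the bleach still stand where they were, and I handed the job in at about 29 s on the robot clock.

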